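# Find the potentiometer drive with a loose knob and reject it

### The arm

A 6-joint arm with a two-finger parallel gripper is mounted at the origin on the work surface. World frame = base frame: x ahead of the robot, y to its left, z up, the work surface at z = 0. Lengths are in mm, angles in rad, forces in N, time in s.
With the tool pointing down it reaches from about 400 to 925 mm from the base axis. Payload 12.5 kg.
Tool frame: the origin (TCP) lies at the very end of the fingers, on their centre line; the grasp point (between the pads) lies env.grip_point_offset behind it (env.grip_point_offset is the distance from the TCP to the grasp point, in mm); y points along the fingers, z is the direction in which the jaws open and shut, and the axes are right-handed (so a half turn about y gives the same grasp; the last joint's range is limited). The gripper opens to 95 mm and grips with 3 to 60 N. Pads are 20 mm wide; open, the fingers measure 119 mm over their backs; the gripper's body (75 mm by 180 mm) begins 59 mm behind the grasp point.
Start: joints at [-1.281, 0.491, 1.559, -0, 1.092, -0.106], TCP at [240.99, -576.689, 214.661] pointing down, gripper open.
Joint ranges: [-3.1, 3.1], [-0.84, 2.19], [0.05, 2.79], [-1.13, 4.28], [0.06, 2.93], [-2.69, 2.69]. Speed limits (rad/s): [2.22, 2.22, 2.79, 3.14, 3.14, 3.14].

### API

Orientations are given as [roll, pitch, yaw] about the fixed x, y, z axes, in that order (R = Rz(yaw) Ry(pitch) Rx(roll)).
In Python, from cell import readout, read_camera, env, nets gives the robot as it stands.
- The arm moves only by the tool apply_moves, never from a script. Its argument "increments" is a list of rows, each a list of 3 entries, a list of its own where there are three numbers: the shift along the tool's x, y, z in cm, then the turn, a rotation vector about the tool's x, y, z in degrees, then the finger opening in cm, from 0 to 9.51. A call has exactly 5 rows; each row shifts and turns the pose as measured when the row begins, along the tool's axes as they then stand; what a row does not reach is not made up. A row lasts 1/8 s, in which the tool goes at most 62.5 mm and 10.7 degrees, less where a joint would pass 70% of its speed; a pose out of reach is approached as far as the arm can. A call with a gripper value outside its range is refused whole. The fingers move at their own pace and stop on an object; the grip force is fixed at half the most. Time passes only in rows, so rows that do not move let the fingers close, or fill a call up. It gives the time, the measured TCP pose, the force and the opening at its end, in the units of the state.
- readout.state(): the state, without advancing time (a new reading comes with each control period).
- read_camera(name): name is "scene" or "top"; returns a dict with "img" (384x512x3 uint8, red, green, blue), "vfov" (degrees; the focal length in pixels is half the picture's height over the tangent of half this angle, whatever the lens; pixels are square), "cx", "cy" (the principal point, pixels), "rvec" (rotation vector, rad) and "tvec" (3), from world to camera coordinates, as OpenCV has them. Camera axes: x right, y down, z forward; pixel columns grow to the right and rows downward; lengths in mm; the calibration is good to about 2 mm. A picture is of the moment at which its call begins. There is no depth.
- env.job_done(): hands the job in, once; it reports no verdict.
Trained networks look in a picture, given as the dict that the camera call returned (one of the last four; its "shot" number tells which), for a name from the list of things; names that differ only in an ending like _2 or _b are one class to them, and where a whole thing is asked for, a point or a joint stands for the part that bears it (a point fixed in the world has none). Each returns a list of dicts, best first, with "confidence" (0 to 1); they miss things now and then, are a little off and sometimes report something else, mostly with a low value. They report only what shows in the picture. A call takes as long as a camera call. They do not tell look-alikes from the thing itself.
- nets.look_for(picture, thing): "point" ([x, y, z] in mm, in the coordinates of the camera as it stood for that picture, good to about 4 mm: the middle of the surface that is visible of it).
- nets.mark_of(picture, thing): "point" ([x, y, z] in mm, in the coordinates of the camera as it stood for that picture, good to about 4 mm: a listed point, or the origin of a listed thing).
The state is a dict: "t": time; "joints": joint angles; "qvel": joint speeds; "tau": joint torques, N m; "eef_pos": TCP position; "tcp_rot": TCP orientation; "ft_force": force on the tool from outside, world axes, zero at the start; "moment": the same for the moment, N m; "opening": opening from 0.0 (shut) to 1.0 (fully open).
Only numpy, scipy, OpenCV 4.12 (cv2) and the standard library are available. Lean on these libraries where they do the work, as an engineer would, in place of code of your own. Each camera call takes 0.05 s, during which the arm holds its last target. There are 200 camera calls.

### The job

One of the four drive units in the black test tray has play in its knob. Feel for it by gripping the knobs and rocking them gently, a little anticlockwise (seen from above) and then a little clockwise, without straining them; when you have felt the loose one, lift it out and set it down gently, standing upright, in the blue reject bin. Leave the sound units in their pockets and everything else where it is.

Things in the scene. Friction and masses are not known exactly. Their poses are not given: they have to be found in the camera images.
- tray: black test tray fixed to the bench: slab 206 x 206 mm and 8 mm thick, extended by a 50 mm tool ledge along its +x edge; four square pockets, centres at (+-46, +-46) mm in its x and y, 52 mm inside, walls 6 mm thick and 12 mm high above the slab. Origin: centre of the square slab's underside
- bin: the blue reject bin, fixed to the bench beside the tray: open box 170 (x) x 190 (y) x 55 mm high, walls and floor 5 mm, empty. Origin: centre of its underside; the inner floor is 5 mm above it
- unit_a: one of four potentiometer drive units alike to the eye (which stands in which pocket changes; the loose one cannot be seen): grey housing 50 x 50 x 34 mm high, about 0.3 kg, upright in a pocket with 1 mm of room each side, so the whole unit can turn about 0.04 rad there. Origin: centre of the housing's underside; z up; the knob's bar lies along x at rest. May be lifted by its knob
- unit_a_knob: bar knob of unit_a, 36 (x) x 12 (y) x 32 mm tall, turning about z; origin on that axis, 2 mm under it, 36 mm above the unit's underside. Springs back to the middle. Sound: resists at once like a spring of 2 N m/rad. Loose: turns almost freely (under 0.02 N m) 0.17 rad either way, then resists the same. Twisting with over 0.4 N m strains it
- unit_a_bar_end (a point): top edge of the +x end of the knob bar of unit_a: 18 mm from the turning axis, 70 mm above the housing's underside (the housing's top is at 34 mm, the bar's underside at 38 mm, both over the underside)
- unit_a_seat (a point): point on the shaft bearing of unit_a, on the turning axis, 36 mm above the underside; fixed to the housing. On the worn (loose) unit it lies 0.01 mm lower, far too little to measure: it only serves the judging
- unit_b: one of four potentiometer drive units alike to the eye (which stands in which pocket changes; the loose one cannot be seen): grey housing 50 x 50 x 34 mm high, about 0.3 kg, upright in a pocket with 1 mm of room each side, so the whole unit can turn about 0.04 rad there. Origin: centre of the housing's underside; z up; the knob's bar lies along x at rest. May be lifted by its knob
- unit_b_knob: bar knob of unit_b, 36 (x) x 12 (y) x 32 mm tall, turning about z; origin on that axis, 2 mm under it, 36 mm above the unit's underside. Springs back to the middle. Sound: resists at once like a spring of 2 N m/rad. Loose: turns almost freely (under 0.02 N m) 0.17 rad either way, then resists the same. Twisting with over 0.4 N m strains it
- unit_b_bar_end (a point): top edge of the +x end of the knob bar of unit_b: 18 mm from the turning axis, 70 mm above the housing's underside (the housing's top is at 34 mm, the bar's underside at 38 mm, both over the underside)
- unit_b_seat (a point): point on the shaft bearing of unit_b, on the turning axis, 36 mm above the underside; fixed to the housing. On the worn (loose) unit it lies 0.01 mm lower, far too little to measure: it only serves the judging
- unit_c: one of four potentiometer drive units alike to the eye (which stands in which pocket changes; the loose one cannot be seen): grey housing 50 x 50 x 34 mm high, about 0.3 kg, upright in a pocket with 1 mm of room each side, so the whole unit can turn about 0.04 rad there. Origin: centre of the housing's underside; z up; the knob's bar lies along x at rest. May be lifted by its knob
- unit_c_knob: bar knob of unit_c, 36 (x) x 12 (y) x 32 mm tall, turning about z; origin on that axis, 2 mm under it, 36 mm above the unit's underside. Springs back to the middle. Sound: resists at once like a spring of 2 N m/rad. Loose: turns almost freely (under 0.02 N m) 0.17 rad either way, then resists the same. Twisting with over 0.4 N m strains it
- unit_c_bar_end (a point): top edge of the +x end of the knob bar of unit_c: 18 mm from the turning axis, 70 mm above the housing's underside (the housing's top is at 34 mm, the bar's underside at 38 mm, both over the underside)
- unit_c_seat (a point): point on the shaft bearing of unit_c, on the turning axis, 36 mm above the underside; fixed to the housing. On the worn (loose) unit it lies 0.01 mm lower, far too little to measure: it only serves the judging
- unit_d: one of four potentiometer drive units alike to the eye (which stands in which pocket changes; the loose one cannot be seen): grey housing 50 x 50 x 34 mm high, about 0.3 kg, upright in a pocket with 1 mm of room each side, so the whole unit can turn about 0.04 rad there. Origin: centre of the housing's underside; z up; the knob's bar lies along x at rest. May be lifted by its knob
- unit_d_knob: bar knob of unit_d, 36 (x) x 12 (y) x 32 mm tall, turning about z; origin on that axis, 2 mm under it, 36 mm above the unit's underside. Springs back to the middle. Sound: resists at once like a spring of 2 N m/rad. Loose: turns almost freely (under 0.02 N m) 0.17 rad either way, then resists the same. Twisting with over 0.4 N m strains it
- unit_d_bar_end (a point): top edge of the +x end of the knob bar of unit_d: 18 mm from the turning axis, 70 mm above the housing's underside (the housing's top is at 34 mm, the bar's underside at 38 mm, both over the underside)
- unit_d_seat (a point): point on the shaft bearing of unit_d, on the turning axis, 36 mm above the underside; fixed to the housing. On the worn (loose) unit it lies 0.01 mm lower, far too little to measure: it only serves the judging
- spacer: brass ring, 22 mm across, 12 mm high, lying in the middle of the tray between the pockets; stays there. Origin: on its underside
- driver: screwdriver 150 mm long lying on the tray's tool ledge; stays there. Origin: on its underside
- tape: cardboard tape core, 84 mm across, 45 mm high, on the bench; stays there. Origin: on its underside
- cup: white cup, 70 mm across, 70 mm high, on the bench; stays there. Origin: on its underside
- cutters: side cutters with red handles, about 140 mm long, lying on the bench; stay there. Origin: on its underside
- spool: metal spool, 56 mm across, 44 mm high, on the bench; stays there. Origin: on its underside
Not all that is in view belongs to the job. What is shaped like the unit_a but pink is not meant. Leave any red look-alike of the unit_d alone.

How it is judged (in metres and radians):
On the way, in this order (a step that is already met when the one before it is completed fails the run):
1. the loose unit's knob is gripped and rocked anticlockwise by 0.08 rad or more, while the unit stands in its pocket (((z of unit_a_seat in the frame of unit_a below 0.035995 m and y of unit_a_bar_end in the frame of unit_a above 0.00145 m and distance of unit_a from where it was at the start of the episode below 0.006 m and contact force between the fingers and unit_a_knob above 0.3 N) or (z of unit_b_seat in the frame of unit_b below 0.035995 m and y of unit_b_bar_end in the frame of unit_b above 0.00145 m and distance of unit_b from where it was at the start of the episode below 0.006 m and contact force between the fingers and unit_b_knob above 0.3 N) or (z of unit_c_seat in the frame of unit_c below 0.035995 m and y of unit_c_bar_end in the frame of unit_c above 0.00145 m and distance of unit_c from where it was at the start of the episode below 0.006 m and contact force between the fingers and unit_c_knob above 0.3 N) or (z of unit_d_seat in the frame of unit_d below 0.035995 m and y of unit_d_bar_end in the frame of unit_d above 0.00145 m and distance of unit_d from where it was at the start of the episode below 0.006 m and contact force between the fingers and unit_d_knob above 0.3 N))), for 0.05 s.
2. then clockwise, by 0.08 rad or more, while the unit stands in its pocket (((z of unit_a_seat in the frame of unit_a below 0.035995 m and y of unit_a_bar_end in the frame of unit_a below -0.00145 m and distance of unit_a from where it was at the start of the episode below 0.006 m and contact force between the fingers and unit_a_knob above 0.3 N) or (z of unit_b_seat in the frame of unit_b below 0.035995 m and y of unit_b_bar_end in the frame of unit_b below -0.00145 m and distance of unit_b from where it was at the start of the episode below 0.006 m and contact force between the fingers and unit_b_knob above 0.3 N) or (z of unit_c_seat in the frame of unit_c below 0.035995 m and y of unit_c_bar_end in the frame of unit_c below -0.00145 m and distance of unit_c from where it was at the start of the episode below 0.006 m and contact force between the fingers and unit_c_knob above 0.3 N) or (z of unit_d_seat in the frame of unit_d below 0.035995 m and y of unit_d_bar_end in the frame of unit_d below -0.00145 m and distance of unit_d from where it was at the start of the episode below 0.006 m and contact force between the fingers and unit_d_knob above 0.3 N))), for 0.05 s.
3. the loose unit is lowered into the reject bin, still held when within 15 mm of its floor (((z of unit_a_seat in the frame of unit_a below 0.035995 m and x of unit_a in the frame of bin between -0.062 and 0.062 m and y of unit_a in the frame of bin between -0.072 and 0.072 m and z of unit_a in the frame of bin below 0.02 m and contact force between the fingers and unit_a above 0.3 N) or (z of unit_b_seat in the frame of unit_b below 0.035995 m and x of unit_b in the frame of bin between -0.062 and 0.062 m and y of unit_b in the frame of bin between -0.072 and 0.072 m and z of unit_b in the frame of bin below 0.02 m and contact force between the fingers and unit_b above 0.3 N) or (z of unit_c_seat in the frame of unit_c below 0.035995 m and x of unit_c in the frame of bin between -0.062 and 0.062 m and y of unit_c in the frame of bin between -0.072 and 0.072 m and z of unit_c in the frame of bin below 0.02 m and contact force between the fingers and unit_c above 0.3 N) or (z of unit_d_seat in the frame of unit_d below 0.035995 m and x of unit_d in the frame of bin between -0.062 and 0.062 m and y of unit_d in the frame of bin between -0.072 and 0.072 m and z of unit_d in the frame of bin below 0.02 m and contact force between the fingers and unit_d above 0.3 N))), for 0.05 s.
At the end, for the whole second after the job is handed in: the loose unit stands upright (within 0.1 rad) and at rest on the floor of the reject bin, wholly inside it; the three sound units stand upright in their pockets within 10 mm of where they began (((z of unit_a_seat in the frame of unit_a below 0.035995 m and x of unit_a in the frame of bin between -0.062 and 0.062 m and y of unit_a in the frame of bin between -0.072 and 0.072 m and z of unit_a in the frame of bin below 0.009 m and angle between unit_a's own z axis and vertical below 0.1 rad and linear speed of unit_a below 0.02 m/s) or (z of unit_a_seat in the frame of unit_a above 0.035995 m and distance of unit_a from where it was at the start of the episode below 0.01 m and angle between unit_a's own z axis and vertical below 0.08 rad)) and ((z of unit_b_seat in the frame of unit_b below 0.035995 m and x of unit_b in the frame of bin between -0.062 and 0.062 m and y of unit_b in the frame of bin between -0.072 and 0.072 m and z of unit_b in the frame of bin below 0.009 m and angle between unit_b's own z axis and vertical below 0.1 rad and linear speed of unit_b below 0.02 m/s) or (z of unit_b_seat in the frame of unit_b above 0.035995 m and distance of unit_b from where it was at the start of the episode below 0.01 m and angle between unit_b's own z axis and vertical below 0.08 rad)) and ((z of unit_c_seat in the frame of unit_c below 0.035995 m and x of unit_c in the frame of bin between -0.062 and 0.062 m and y of unit_c in the frame of bin between -0.072 and 0.072 m and z of unit_c in the frame of bin below 0.009 m and angle between unit_c's own z axis and vertical below 0.1 rad and linear speed of unit_c below 0.02 m/s) or (z of unit_c_seat in the frame of unit_c above 0.035995 m and distance of unit_c from where it was at the start of the episode below 0.01 m and angle between unit_c's own z axis and vertical below 0.08 rad)) and ((z of unit_d_seat in the frame of unit_d below 0.035995 m and x of unit_d in the frame of bin between -0.062 and 0.062 m and y of unit_d in the frame of bin between -0.072 and 0.072 m and z of unit_d in the frame of bin below 0.009 m and angle between unit_d's own z axis and vertical below 0.1 rad and linear speed of unit_d below 0.02 m/s) or (z of unit_d_seat in the frame of unit_d above 0.035995 m and distance of unit_d from where it was at the start of the episode below 0.01 m and angle between unit_d's own z axis and vertical below 0.08 rad))); the robot touches nothing.
It fails at once if a sound unit's knob is strained: twisted 0.25 rad (0.5 N m) or more against its housing ((z of unit_a_seat in the frame of unit_a above 0.035995 m and angle between the x axis of unit_a_knob and the x axis of unit_a, either way round above 0.25 rad) or (z of unit_b_seat in the frame of unit_b above 0.035995 m and angle between the x axis of unit_b_knob and the x axis of unit_b, either way round above 0.25 rad) or (z of unit_c_seat in the frame of unit_c above 0.035995 m and angle between the x axis of unit_c_knob and the x axis of unit_c, either way round above 0.25 rad) or (z of unit_d_seat in the frame of unit_d above 0.035995 m and angle between the x axis of unit_d_knob and the x axis of unit_d, either way round above 0.25 rad)).
It fails at once if the loose unit's knob is strained: twisted 0.42 rad or more against its housing (0.17 rad of play, then 0.5 N m) (angle between the x axis of unit_a_knob and the x axis of unit_a, either way round above 0.42 rad or angle between the x axis of unit_b_knob and the x axis of unit_b, either way round above 0.42 rad or angle between the x axis of unit_c_knob and the x axis of unit_c, either way round above 0.42 rad or angle between the x axis of unit_d_knob and the x axis of unit_d, either way round above 0.42 rad).
It fails at once if a sound unit is lifted or shifted out of its pocket (moved 12 mm or more) ((z of unit_a_seat in the frame of unit_a above 0.035995 m and distance of unit_a from where it was at the start of the episode above 0.012 m) or (z of unit_b_seat in the frame of unit_b above 0.035995 m and distance of unit_b from where it was at the start of the episode above 0.012 m) or (z of unit_c_seat in the frame of unit_c above 0.035995 m and distance of unit_c from where it was at the start of the episode above 0.012 m) or (z of unit_d_seat in the frame of unit_d above 0.035995 m and distance of unit_d from where it was at the start of the episode above 0.012 m)).
It fails at once if a unit is pressed into the tray or bin with more than 40 N (contact force between any of unit_a, unit_b, unit_c, unit_d and tray above 40 N or contact force between any of unit_a, unit_b, unit_c, unit_d and bin above 40 N).
It fails at once if a bystander is moved by 25 mm or more (distance of any of spacer, driver, tape, cup, cutters, spool from where it was at the start of the episode above 0.025 m).
It also fails if it takes over 72 s, if anything falls off the work surface, if the arm or the gripper's body presses on something with over 40 N, if the wrist force passes 120 N, or if a joint passes its speed limit or range.

## Working session

There is one attempt and no reset: what is moved stays moved. The work goes in short steps, Python scripts to look and compute and a tool call to move; the robot and the scene stay as the last step left them, time stands still between calls to the robot, and variables do not carry over. Pictures are saved under pics/ and viewed, about 8 in all and at most 12, crops included, and the job is handed in when it is done.

Besides the shell and the picture viewer there is one more tool, called after "Request:" by a JSON object that holds its "name" and its "arguments". apply_moves: Moves the arm, as the interface text tells. Its arguments: {"type":"object","properties":{"increments":{"type":"array"}},"required":["increments"]}

```bash
ls; mkdir -p pics
cat > h.py <<'E'
import numpy as np, cv2
from cell import readout, read_camera, env, nets
def toworld(p,pt):
    R=cv2.Rodrigues(np.array(p["rvec"],float))[0]
    return R.T@(np.array(pt)-np.array(p["tvec"]).ravel())
def K(p):
    f=p["img"].shape[0]/2/np.tan(np.radians(p["vfov"]/2)); return np.array([[f,0,p["cx"]],[0,f,p["cy"]],[0,0,1]])
def proj(p,X):
    return cv2.projectPoints(np.array(X,float).reshape(-1,3),np.array(p["rvec"],float),np.array(p["tvec"],float),K(p),None)[0].reshape(-1,2)
def onplane(p,uv,z):
    R=cv2.Rodrigues(np.array(p["rvec"],float))[0]; c=-R.T@np.array(p["tvec"]).ravel()
    d=R.T@np.linalg.inv(K(p))@np.array([uv[0],uv[1],1.0]); return c+d*(z-c[2])/d[2]
def save(p,n): cv2.imwrite("pics/"+n,cv2.cvtColor(p["img"],cv2.COLOR_RGB2BGR))
E
python3 - <<'E'
from h import *
print(readout.state(), env.grip_point_offset)
ps={n:read_camera(n) for n in("top","scene")}
save(ps["top"],"top1.png");save(ps["scene"],"sc1.png")
for n,p in ps.items():
    for t in ["tray","bin","unit_a","unit_a_knob","unit_a_bar_end"]:
        for r in nets.mark_of(p,t)[:7]:
            w=toworld(p,r["point"]); print(n,t,round(r["confidence"],2),w.round(1),proj(p,w).round()[0])
E
```

```text
pics
{'t': 0.0, 'joints': array([-1.28057476e+00,  4.91573807e-01,  1.55943489e+00, -2.33021433e-05,
        1.09170004e+00, -1.05612882e-01]), 'qvel': array([-0.00098027,  0.00075197, -0.00084439, -0.00050095,  0.00087006,
        0.00049998]), 'tau': array([-1.43071076e-03, -6.12650943e+01, -2.58182609e+01,  6.91064307e-02,
        4.82315524e-02, -9.88791453e-05]), 'eef_pos': array([ 240.92647803, -576.43996563,  214.05791112]), 'tcp_rot': array([-1.57190837e+00,  9.71026407e-05, -2.74574751e+00]), 'ft_force': array([ 0.09953269, -0.11118156, -0.48351608]), 'moment': array([ 0.0268719 , -0.01572254,  0.02169745]), 'opening': 0.9977042155954104} 18.8
top tray 0.78 [556.2 123.6   4.2] [193. 205.]
top tray 0.39 [517.2 155.   78.4] [179. 215.]
top bin 0.81 [ 474.1 -252.1   -4.9] [298. 228.]
top unit_a 0.82 [583.9 333.   -5.8] [135. 198.]
top unit_a 0.81 [592.6 184.4   7.8] [175. 195.]
top unit_a 0.79 [618.1  91.    2.9] [202. 188.]
top unit_a 0.75 [500.5 151.7   7. ] [184. 221.]
top unit_a 0.68 [561.8 -78.4  -4.4] [249. 203.]
top unit_a 0.68 [501.  158.3  51.2] [180. 220.]
top unit_a 
[... 402 characters left out ...]
267.]
scene bin 0.75 [ 473.1 -259.9   -2.1] [255. 174.]
scene bin 0.4 [634.8  99.6  75.4] [268. 253.]
scene unit_a 0.92 [584.8 326.5   2.5] [336. 336.]
scene unit_a 0.92 [572.2 -75.8  -2.2] [255. 221.]
scene unit_a 0.75 [621.5  88.8   5.4] [269. 266.]
scene unit_a 0.64 [590.6 183.9   7.9] [300. 288.]
scene unit_a 0.56 [506.1 154.7   6.6] [321. 267.]
scene unit_a 0.28 [636.8  98.   76.1] [266. 253.]
scene unit_a_knob 0.65 [588.3 333.8  35.3] [339. 332.]
scene unit_a_knob 0.56 [593.  182.2  45.4] [300. 279.]
scene unit_a_bar_end 0.58 [613.  186.2  76.2] [294. 275.]
scene unit_a_bar_end 0.54 [590.  317.1  68.1] [336. 318.]
scene unit_a_bar_end 0.34 [ 7.654e+02 -1.144e+02 -3.000e-01] [187. 235.]
```

View pics/top1.png

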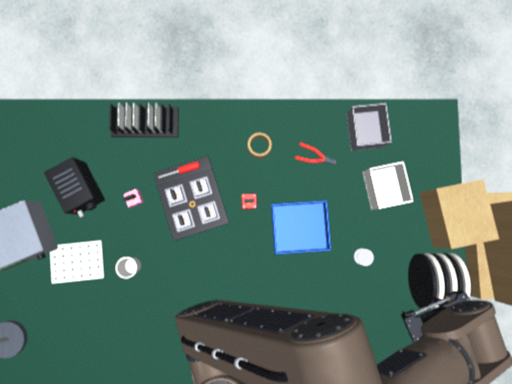

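View pics/sc1.png

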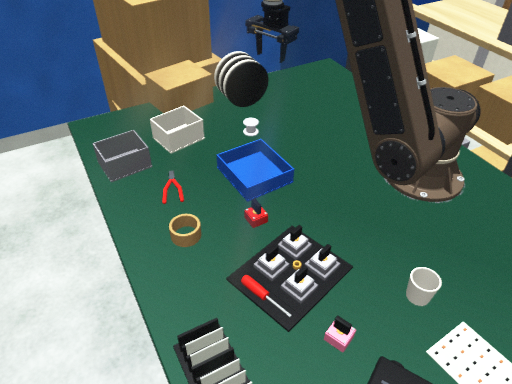

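The top view shows the tray with units at about (176,194), (200,187), (182,219) and (208,212). The look-alikes are pink at (133,198) and red at (249,201), and both stand outside the tray. The bin is at (301,227). I'll fit the tray pose from both cameras and check it in one crop.

```bash
cat > fit.py <<'E'
from h import *
from scipy.optimize import least_squares
ps={n:read_camera(n) for n in("top","scene")}
# net-based votes for knob/housing centres
m=np.array([[46,46],[46,-46],[-46,46],[-46,-46]])
obs=[]
for n,p in ps.items():
    for t in("unit_a","unit_b"):
        for r in nets.mark_of(p,t):
            w=toworld(p,r["point"])
            if r["confidence"]>.4 and abs(w[2]-8)<15: obs.append(w)
    for t,h in(("tray",0),("bin",0)):
        r=nets.mark_of(p,t)[0]; print(n,t,toworld(p,r["point"]).round(1))
obs=np.array([o for o in obs if np.hypot(o[0]-560,o[1]-123)<95])
def mod(v): c,s=np.cos(v[2]),np.sin(v[2]); return m@np.array([[c,s],[-s,c]])+v[:2]
def f(v):
    q=mod(v); return np.array([min((o[:2]-a for a in q),key=np.linalg.norm) for o in obs]).ravel()
s=least_squares(f,[560,123,.28],loss="soft_l1",f_scale=4); v=s.x; print(len(obs),v.round(3),f(v).reshape(-1,2).round(1).tolist())
# white plates / segmentation in both views: tray slab mask
vis=[]
for n,p in ps.items():
    c,si=np.cos(v[2]),np.sin(v[2]);R=np.array([[c,si],[-si,c]])
    k=6 if n=="top" else 5
    a=proj(p,[[v[0],v[1],20]])[0]; x0,y0=(a-(50 if n=="top" else 70)).astype(int);w=100 if n=="top" else 140; w2=w*4//k if 0 else w
    im=cv2.resize(p["img"][y0:y0+w,x0:x0+w],None,fx=400/w,fy=400/w,interpolation=cv2.INTER_CUBIC)[...,::-1].copy()
    def L(P,z,col):
        q=np.c_[np.array(P)@R+v[:2],np.full(len(P),z)]; uv=((proj(p,q)-[x0,y0]+.5)*400/w).round().astype(int); cv2.polylines(im,[uv],True,col,1)
    L([[-103,-103],[153,-103],[153,103],[-103,103]],8,(0,255,255))
    for d in m:
        L(d+np.array([[-18,-6],[18,-6],[18,6],[-18,6]]),78,(0,255,0)); L(d+np.array([[-25,-25],[25,-25],[25,25],[-25,25]]),42,(0,0,255))
    vis.append(im)
cv2.imwrite("pics/fit1.png",np.hstack(vis))
E
python3 fit.py
```

```text
top tray [344.5 332.9   3. ]
top bin [ 476.5 -252.7   -2.9]
scene tray [559.7 120.9  -2. ]
scene bin [ 4.772e+02 -2.593e+02  1.000e-01]
16 [5.61089e+02 1.22571e+02 2.92000e-01] [[-3.2, -1.6], [-0.9, -2.4], [2.9, 3.7], [1.6, 3.6], [-3.2, -1.6], [-0.9, -2.4], [2.9, 3.7], [1.6, 3.6], [-0.3, 1.3], [-1.6, -1.7], [-0.2, 0.7], [1.7, -2.6], [-0.3, 1.3], [-1.6, -1.7], [-0.2, 0.7], [1.7, -2.6]]
```

View pics/fit1.png

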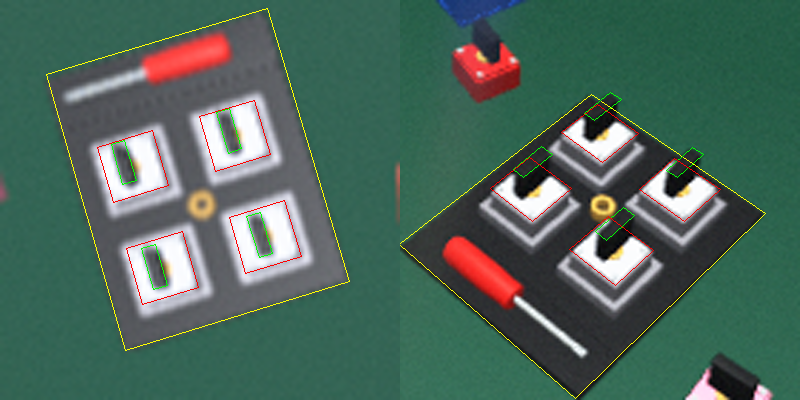

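The fit agrees with both views to within a few mm: tray at (561, 122.6), yaw 0.292. I'm moving above the (-46,-46) unit first.

Request:
{"name": "apply_moves", "arguments": {"increments": [[[0,0,0],[0,5.9,0],4],[[-3.8,0,-4.4],[0,0,0],4],[[-3.8,0,-4.4],[0,0,0],4],[[-3.8,0,-4.4],[0,0,0],4],[[-3.8,0,-4.4],[0,0,0],4]]}}

```text
t: 1.72
eef_pos: [337.3, -361.9, 213.8]
tcp_rot: [-1.57, 0.0, -2.858]
ft_force: [0.5, -0.6, 0.1]
opening: 0.53
```

```bash
cat > go.py <<'E'
# usage: go.py x y z [yaw]: distance to go in tool axes (cm, deg)
import sys; from h import *
from scipy.spatial.transform import Rotation as Ro
s=readout.state(); R=Ro.from_euler("xyz",s["tcp_rot"])
print("t",round(s["t"],2),"pos",s["eef_pos"].round(1),"rot",s["tcp_rot"].round(3),"F",s["ft_force"].round(1),"M",s["moment"].round(3),"op",round(s["opening"]*95.1,1),"j",s["joints"].round(2))
if len(sys.argv)>3:
    a=[float(v) for v in sys.argv[1:]]; yaw=a[3] if len(a)>3 else .292-np.pi
    T=Ro.from_euler("xyz",[-np.pi/2,0,yaw]); d=np.array(a[:3])-s["eef_pos"]
    print("shift cm now-axes",(R.inv().apply(d)/10).round(2),"target-axes",(T.inv().apply(d)/10).round(2),"turn deg",np.degrees((R.inv()*T).as_rotvec()).round(2))
E
python3 go.py 530.3 65.3 130
```

```text
t 1.73 pos [ 337.3 -361.9  213.8] rot [-1.57   0.    -2.858] F [ 0.5 -0.6  0.1] M [-0.034  0.023  0.006] op 50.4 j [-0.95  0.31  1.87 -0.    0.96  0.33]
shift cm now-axes [-30.49   8.35 -35.62] target-axes [-30.78   8.38 -35.36] turn deg [-0.06 -0.47 -0.02]
```

Request:
{"name": "apply_moves", "arguments": {"increments": [[[-3.4,0,-4.0],[0,0,0],4],[[-3.4,0,-4.0],[0,0,0],4],[[-3.4,0,-4.0],[0,0,0],4],[[-3.4,0,-4.0],[0,0,0],4],[[-3.4,0.8,-4.0],[0,0,0],4]]}}

```text
t: 2.35
eef_pos: [447.6, -114.3, 207.1]
tcp_rot: [-1.567, 0.003, -2.859]
ft_force: [0.7, -0.2, -1.0]
opening: 0.421
```

Request:
{"name": "apply_moves", "arguments": {"increments": [[[-3.4,1,-4.0],[0,0,0],4],[[-3.4,1,-4.0],[0,0,0],4],[[-3.4,1.5,-4.0],[0,0,0],4],[[-2.0,1.5,-2.4],[0,0,0],4],[[0,1.5,0],[0,0,0],4]]}}

```text
t: 2.98
eef_pos: [528.5, 66.9, 141.1]
tcp_rot: [-1.565, 0.008, -2.854]
ft_force: [-0.6, -1.1, 0.7]
opening: 0.418
```

```bash
python3 go.py 530.3 65.3 90
```

```text
t 2.98 pos [528.5  66.9 141.1] rot [-1.565  0.008 -2.854] F [-0.6 -1.1  0.7] M [ 0.04   0.005 -0.025] op 39.8 j [ 0.    0.45  1.87 -0.01  0.81  1.29]
shift cm now-axes [-0.09  5.11  0.17] target-axes [-0.13  5.11  0.2 ] turn deg [-0.35 -0.26 -0.44]
```

Request:
{"name": "apply_moves", "arguments": {"increments": [[[-0.1,1.3,0.2],[-0.35,-0.25,-0.44],4],[[0,1.3,0],[0,0,0],4],[[0,1.3,0],[0,0,0],4],[[0,1,0],[0,0,0],4],[[0,0,0],[0,0,0],4]]}}

```text
t: 3.6
eef_pos: [529.1, 62.2, 88.5]
tcp_rot: [-1.572, -0.002, -2.853]
ft_force: [-0.1, -0.7, -0.4]
opening: 0.422
```

```bash
python3 go.py 530.3 65.3 50
python3 - <<'E'
from h import *
p=read_camera("scene");a=proj(p,[[530,65,70]])[0].astype(int);print(a)
cv2.imwrite("pics/s2.png",cv2.resize(p["img"][a[1]-45:a[1]+35,a[0]-45:a[0]+45],None,fx=7,fy=7,interpolation=cv2.INTER_CUBIC)[...,::-1])
E
```

```text
t 3.6 pos [529.1  62.2  88.5] rot [-1.572e+00 -2.000e-03 -2.853e+00] F [-0.1 -0.7 -0.4] M [ 0.013 -0.019 -0.037] op 40.2 j [-0.01  0.53  1.91  0.    0.7   1.27]
shift cm now-axes [-0.21  3.84 -0.27] target-axes [-0.2   3.85 -0.27] turn deg [ 0.05 -0.19  0.13]
[296 230]
```

View pics/s2.png

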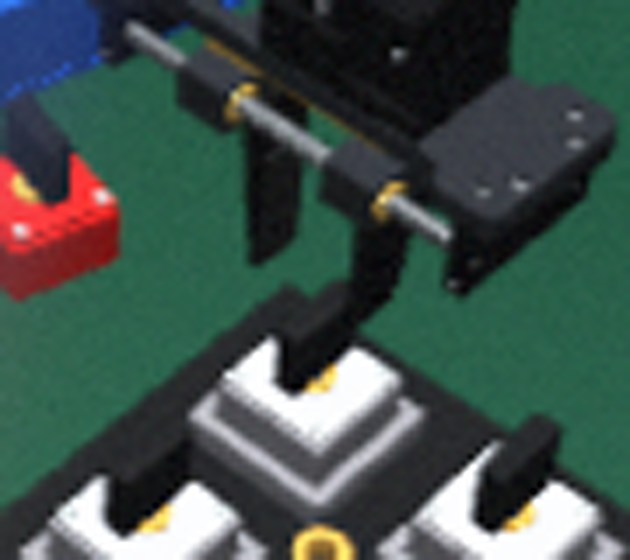

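The crop shows the open fingers straddling the knob at about (315,330), so I'm descending.

Request:
{"name": "apply_moves", "arguments": {"increments": [[[-0.2,0.9,-0.27],[0,-0.2,0],4],[[0,0.9,0],[0,0,0],4],[[0,0.9,0],[0,0,0],4],[[0,0.8,0],[0,0,0],4],[[0,0,0],[0,0,0],4]]}}

```text
t: 4.28
eef_pos: [530.8, 65.8, 51.9]
tcp_rot: [-1.571, -0.001, -2.849]
ft_force: [-0.8, 0.1, 0.2]
opening: 0.418
```

```bash
python3 go.py 530.3 65.3 50
```

```text
t 4.28 pos [530.8  65.8  51.9] rot [-1.571e+00 -1.000e-03 -2.849e+00] F [-0.8  0.1  0.2] M [-0.023 -0.009  0.019] op 39.8 j [-0.    0.59  1.93  0.    0.62  1.28]
shift cm now-axes [0.06 0.19 0.03] target-axes [0.06 0.19 0.03] turn deg [0.02 0.05 0.04]
```

Close gently in stages and see whether one finger touches first.

Request:
{"name": "apply_moves", "arguments": {"increments": [[[0,0.1,0],[0,0,0],2.0],[[0,0,0],[0,0,0],1.0],[[0,0,0],[0,0,0],0.5],[[0,0,0],[0,0,0],0.5],[[0,0,0],[0,0,0],0.5]]}}

```text
t: 4.9
eef_pos: [531.1, 65.7, 51.3]
tcp_rot: [-1.571, 0.0, -2.849]
ft_force: [0.1, 0.0, -2.7]
opening: 0.127
```

```bash
python3 go.py 530.3 65.3 50
```

```text
t 4.9 pos [531.1  65.7  51.3] rot [-1.571  0.    -2.849] F [ 0.1  0.  -2.7] M [ 0.012 -0.053 -0.001] op 12.1 j [-0.    0.59  1.93  0.    0.62  1.28]
shift cm now-axes [0.09 0.13 0.02] target-axes [0.09 0.13 0.02] turn deg [ 0.    0.05 -0.01]
```

Gripped at 12.1 mm with almost no side force. Now rock anticlockwise 8° (0.14 rad) and hold.

Request:
{"name": "apply_moves", "arguments": {"increments": [[[0,0,0],[0,-3,0],0.5],[[0,0,0],[0,-3,0],0.5],[[0,0,0],[0,-2,0],0.5],[[0,0,0],[0,0,0],0.5],[[0,0,0],[0,0,0],0.5]]}}

```text
t: 5.52
eef_pos: [531.1, 65.7, 51.3]
tcp_rot: [-1.571, 0.0, -2.706]
ft_force: [0.1, -0.8, -1.4]
opening: 0.124
```

```bash
python3 go.py 530.3 65.3 50
```

```text
t 5.53 pos [531.1  65.7  51.3] rot [-1.571  0.    -2.706] F [ 0.1 -0.8 -1.4] M [-0.007 -0.099 -0.011] op 11.8 j [-0.    0.59  1.93  0.    0.62  1.13]
shift cm now-axes [0.09 0.13 0.  ] target-axes [0.09 0.13 0.02] turn deg [ 0.    8.23 -0.01]
```

The moment is about zero at +0.143 rad, where a sound knob would give about 0.2 N m or more. This looks like the loose unit. Now clockwise.

Request:
{"name": "apply_moves", "arguments": {"increments": [[[0,0,0],[0,4,0],0.5],[[0,0,0],[0,4,0],0.5],[[0,0,0],[0,4,0],0.5],[[0,0,0],[0,4.3,0],0.5],[[0,0,0],[0,0,0],0.5]]}}

```text
t: 6.15
eef_pos: [531.1, 65.7, 51.3]
tcp_rot: [-1.571, 0.0, -3.001]
ft_force: [0.1, -0.2, -1.2]
opening: 0.124
```

```bash
python3 go.py 530.3 65.3 50
```

```text
t 6.15 pos [531.1  65.7  51.3] rot [-1.571  0.    -3.001] F [ 0.1 -0.2 -1.2] M [ 0.003 -0.018  0.036] op 11.8 j [-0.    0.59  1.93  0.    0.62  1.43]
shift cm now-axes [0.08 0.13 0.03] target-axes [0.09 0.13 0.02] turn deg [-0.   -8.69 -0.01]
```

Low both ways: -0.011 and +0.036 N m. Before lifting, I'll rock one neighbour to prove that the sensor would show a sound knob. Centre, open, rise and go to (-46,+46).

Request:
{"name": "apply_moves", "arguments": {"increments": [[[0,0,0],[0,-4.3,0],0.5],[[0,0,0],[0,-4.4,0],0.5],[[0,0,0],[0,0,0],4],[[0,0,0],[0,0,0],4],[[0,-2,0],[0,0,0],4]]}}

```text
t: 6.78
eef_pos: [530.5, 65.7, 70.8]
tcp_rot: [-1.571, -0.002, -2.843]
ft_force: [0.3, 0.2, 0.2]
opening: 0.378
```

Request:
{"name": "apply_moves", "arguments": {"increments": [[[0,-3,0],[0,0,0],4],[[0,0,-4.6],[0,0,0],4],[[0,0,-4.6],[0,0,0],4],[[0,0,0],[0,0,0],4],[[0,0,0],[0,0,0],4]]}}

```text
t: 7.4
eef_pos: [504.2, 155.4, 103.5]
tcp_rot: [-1.571, 0.002, -2.849]
ft_force: [-0.2, -0.9, -0.3]
opening: 0.421
```

```bash
python3 go.py 503.8 153.6 50.5
```

```text
t 7.4 pos [504.2 155.4 103.5] rot [-1.571e+00  2.000e-03 -2.849e+00] F [-0.2 -0.9 -0.3] M [-0.039  0.018  0.053] op 40.0 j [0.17 0.5  1.91 0.   0.72 1.45]
shift cm now-axes [0.1  5.3  0.16] target-axes [0.1  5.3  0.16] turn deg [ 0.    0.03 -0.1 ]
```

Request:
{"name": "apply_moves", "arguments": {"increments": [[[0.1,1.0,0.16],[0,0,0],4],[[0,1.3,0],[0,0,0],4],[[0,1.3,0],[0,0,0],4],[[0,1.2,0],[0,0,0],4],[[0,0.4,0],[0,0,0],4]]}}

```text
t: 8.02
eef_pos: [504.1, 151.1, 46.9]
tcp_rot: [-1.571, 0.0, -2.853]
ft_force: [0.7, 0.8, 0.0]
opening: 0.422
```

Request:
{"name": "apply_moves", "arguments": {"increments": [[[0,0,0],[0,0,0],2.0],[[0,0,0],[0,0,0],1.0],[[0,0,0],[0,0,0],0.5],[[0,0,0],[0,0,0],0.5],[[0,0,0],[0,0,0],0.5]]}}

```text
t: 8.65
eef_pos: [503.8, 152.3, 47.2]
tcp_rot: [-1.572, 0.001, -2.853]
ft_force: [-0.2, 0.4, -3.2]
opening: 0.126
```

```bash
python3 go.py 503.8 153.6 50.5
```

```text
t 8.65 pos [503.8 152.3  47.2] rot [-1.572e+00  1.000e-03 -2.853e+00] F [-0.2  0.4 -3.2] M [ 0.171  0.008 -0.045] op 12.0 j [0.17 0.59 1.95 0.   0.59 1.45]
shift cm now-axes [-0.04 -0.33 -0.12] target-axes [-0.04 -0.33 -0.12] turn deg [ 0.09 -0.21 -0.03]
```

Gripped with no contact on the housing top. Rock 6° anticlockwise (0.105 rad, below strain).

Request:
{"name": "apply_moves", "arguments": {"increments": [[[0,0,0],[0,-3,0],0.5],[[0,0,0],[0,-3,0],0.5],[[0,0,0],[0,-1,0],0.5],[[0,0,0],[0,0,0],0.5],[[0,0,0],[0,0,0],0.5]]}}

```text
t: 9.28
eef_pos: [503.6, 153.0, 47.2]
tcp_rot: [-1.573, 0.001, -2.73]
ft_force: [-0.1, 2.2, -4.2]
opening: 0.122
```

```bash
python3 go.py 503.8 153.6 50.5
```

```text
t 9.28 pos [503.6 153.   47.2] rot [-1.573e+00  1.000e-03 -2.730e+00] F [-0.1  2.2 -4.2] M [ 0.669 -0.105 -0.21 ] op 11.6 j [0.17 0.59 1.96 0.   0.59 1.32]
shift cm now-axes [-0.04 -0.33 -0.05] target-axes [-0.03 -0.33 -0.06] turn deg [ 0.13  6.86 -0.06]
```

Mz is -0.21 N m, so this one is clearly sound and the first unit is the loose one. Returning to it.

Request:
{"name": "apply_moves", "arguments": {"increments": [[[0,0,0],[0,4,0],0.5],[[0,0,0],[0,3,0],0.5],[[0,0,0],[0,0,0],4],[[0,0,0],[0,0,0],4],[[0,-2,0],[0,0,0],4]]}}

```text
t: 9.9
eef_pos: [503.1, 152.0, 67.0]
tcp_rot: [-1.572, -0.001, -2.854]
ft_force: [0.4, 0.9, 0.5]
opening: 0.378
```

Request:
{"name": "apply_moves", "arguments": {"increments": [[[0,-3.5,0],[0,0,0],4],[[0,0,4.6],[0,0,0],4],[[0,0,4.6],[0,0,0],4],[[0,0,0],[0,0,0],4],[[0,0,0],[0,0,0],4]]}}

```text
t: 10.52
eef_pos: [531.0, 61.7, 105.3]
tcp_rot: [-1.57, 0.002, -2.848]
ft_force: [-0.5, 0.1, 0.0]
opening: 0.422
```

```bash
python3 go.py 531 65.7 50
```

```text
t 10.53 pos [531.   61.7 105.3] rot [-1.570e+00  2.000e-03 -2.848e+00] F [-0.5  0.1  0. ] M [ 0.051  0.056 -0.032] op 40.1 j [-0.01  0.51  1.9   0.    0.74  1.27]
shift cm now-axes [-0.11  5.53 -0.38] target-axes [-0.12  5.53 -0.38] turn deg [-0.02  0.09 -0.13]
```

Request:
{"name": "apply_moves", "arguments": {"increments": [[[-0.1,1.0,-0.38],[0,0,0],4],[[0,1.3,0],[0,0,0],4],[[0,1.3,0],[0,0,0],4],[[0,1.2,0],[0,0,0],4],[[0,0.3,0],[0,0,0],4]]}}

```text
t: 11.15
eef_pos: [529.7, 68.4, 49.8]
tcp_rot: [-1.571, 0.0, -2.844]
ft_force: [-0.5, 0.3, -0.0]
opening: 0.42
```

Request:
{"name": "apply_moves", "arguments": {"increments": [[[0,0,0],[0,0,0],2.0],[[0,0,0],[0,0,0],1.0],[[0,0,0],[0,0,0],0.5],[[0,0,0],[0,0,0],0.5],[[0,0,0],[0,0,0],0.5]]}}

```text
t: 11.78
eef_pos: [530.6, 67.0, 50.4]
tcp_rot: [-1.569, 0.002, -2.844]
ft_force: [0.8, -3.0, -4.5]
opening: 0.126
```

```bash
python3 go.py 531 65.7 50
```

```text
t 11.78 pos [530.6  67.   50.4] rot [-1.569e+00  2.000e-03 -2.844e+00] F [ 0.8 -3.  -4.5] M [-0.565 -0.085 -0.049] op 12.0 j [ 0.    0.59  1.93 -0.    0.61  1.28]
shift cm now-axes [0.   0.04 0.14] target-axes [0.   0.04 0.14] turn deg [-0.11  0.34 -0.11]
```

Gripped. Lift with a small sideways relief.

Request:
{"name": "apply_moves", "arguments": {"increments": [[[0,0,0.1],[0,0.3,0],0.5],[[0,-0.5,0],[0,0,0],0.5],[[0,-1.2,0],[0,0,0],0.5],[[0,-1.5,0],[0,0,0],0.5],[[0,-1.5,0],[0,0,0],0.5]]}}

```text
t: 12.4
eef_pos: [530.3, 66.3, 100.2]
tcp_rot: [-1.57, 0.001, -2.85]
ft_force: [-0.8, 0.1, -2.4]
opening: 0.126
```

```bash
python3 go.py 531 65.7 150
python3 - <<'E'
from h import *
for n in("top","scene"):
    p=read_camera(n); im=p["img"]; hsv=cv2.cvtColor(im,cv2.COLOR_RGB2HSV)
    m=cv2.inRange(hsv,(100,150,90),(120,255,255)); uv=proj(p,[[475,-256,0]])[0].astype(int)
    k,l,st,ce=cv2.connectedComponentsWithStats(m); i=min((j for j in range(1,k) if st[j,4]>800),key=lambda j:np.hypot(*(ce[j]-uv)))
    mm=(l==i).astype(np.uint8); c=max(cv2.findContours(mm,0,2)[0],key=cv2.contourArea); r=cv2.minAreaRect(c)
    q=cv2.approxPolyDP(c,8,True).reshape(-1,2)
    print(n,uv,ce[i],[ (a.tolist(),onplane(p,a,55)[:2].round().tolist()) for a in q])
    if n=="top": print("rect",[onplane(p,a,55)[:2].round().tolist() for a in cv2.boxPoints(r)])
    if n=="scene": cv2.imwrite("pics/s3.png",cv2.resize(im[120:300,180:400],None,fx=3.5,fy=3.3)[...,::-1])
E
```

```text
t 12.4 pos [530.3  66.3 100.2] rot [-1.57e+00  1.00e-03 -2.85e+00] F [-0.8  0.1 -2.4] M [ 0.031 -0.028 -0.036] op 12.0 j [ 0.    0.51  1.9  -0.    0.73  1.28]
shift cm now-axes [-0.05 -4.98  0.08] target-axes [-0.05 -4.98  0.08] turn deg [-0.07  0.   -0.04]
top [299 227] [304.62742718 226.81796117] [([326, 200], [568.0, -342.0]), ([271, 204], [555.0, -153.0]), ([276, 254], [385.0, -169.0]), ([330, 250], [397.0, -352.0])]
rect [[558.0, -151.0], [571.0, -348.0], [395.0, -357.0], [383.0, -162.0]]
scene [255 174] [248.98928996 166.90717969] [([260, 138], [402.0, -356.0]), ([216, 154], [569.0, -344.0]), ([247, 201], [583.0, -105.0]), ([271, 191], [503.0, -110.0]), ([264, 175], [485.0, -182.0]), ([287, 163], [393.0, -199.0])]
```

View pics/s3.png

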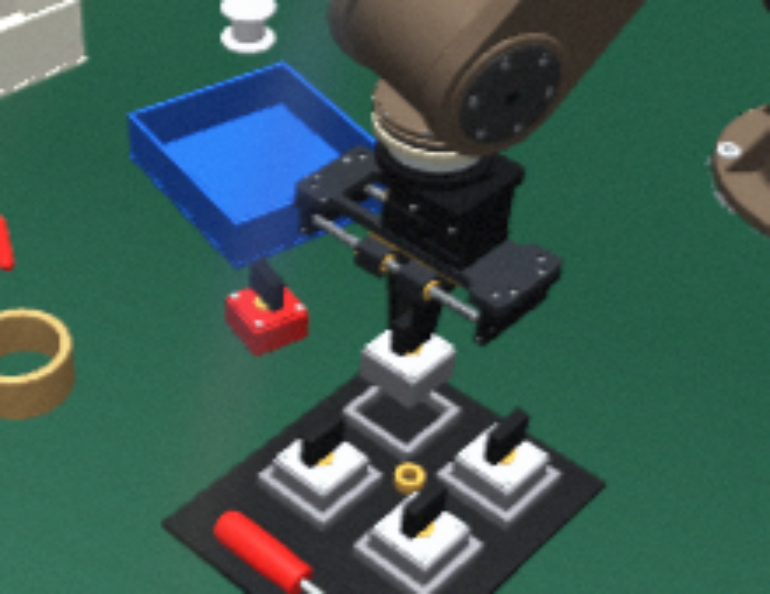

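The unit is lifted and level, the other three are in their pockets, and the red look-alike at (267,310) is clear of the path. The bin centre is about (476,-254) with yaw 0.07. I'm raising the unit and moving over.

Request:
{"name": "apply_moves", "arguments": {"increments": [[[0,-2,0],[0,0,0],0.5],[[0,-2.5,0],[0,0,0],0.5],[[0,-1.5,0],[0,0,0],0.5],[[0.9,0,1.8],[0,0,0],0.5],[[1.6,0,3.2],[0,0,0],0.5]]}}

```text
t: 13.12
eef_pos: [520.6, 11.8, 162.9]
tcp_rot: [-1.569, 0.003, -2.846]
ft_force: [0.1, 0.2, -2.8]
opening: 0.128
```

Request:
{"name": "apply_moves", "arguments": {"increments": [[[2,0,4],[0,0,0],0.5],[[2,0,4],[0,0,0],0.5],[[2,0,4],[0,0,0],0.5],[[2,0,4],[0,0,0],0.5],[[1.2,0,2.4],[0,0,0],0.5]]}}

```text
t: 13.75
eef_pos: [484.2, -197.2, 162.2]
tcp_rot: [-1.57, 0.002, -2.845]
ft_force: [0.2, 0.2, -2.5]
opening: 0.128
```

```bash
python3 go.py 476 -254 100 -3.072
```

```text
t 13.75 pos [ 484.2 -197.2  162.2] rot [-1.570e+00  2.000e-03 -2.845e+00] F [ 0.2  0.2 -2.5] M [-0.02  -0.045  0.002] op 12.2 j [-0.51  0.41  1.87  0.    0.86  0.76]
shift cm now-axes [2.45 6.22 5.19] target-axes [1.21 6.22 5.61] turn deg [-0.05 12.99 -0.15]
```

Request:
{"name": "apply_moves", "arguments": {"increments": [[[0,0,0],[0,4.3,0],0.5],[[0,0,0],[0,4.3,0],0.5],[[0,0,0],[0,4.3,0],0.5],[[0.6,0,2.8],[0,0,0],0.5],[[0.6,0,2.8],[0,0,0],0.5]]}}

```text
t: 14.38
eef_pos: [474.1, -255.9, 160.9]
tcp_rot: [-1.572, 0.0, -3.079]
ft_force: [-0.1, -1.4, -4.1]
opening: 0.127
```

Request:
{"name": "apply_moves", "arguments": {"increments": [[[0,1.5,0],[0,0,0],0.5],[[0,1.5,0],[0,0,0],0.5],[[0,1.5,0],[0,0,0],0.5],[[0,1,0],[0,0,0],0.5],[[0,0,0],[0,0,0],0.5]]}}

```text
t: 15.0
eef_pos: [473.4, -255.0, 101.1]
tcp_rot: [-1.574, -0.002, -3.08]
ft_force: [0.6, -0.4, -2.6]
opening: 0.121
```

```bash
python3 go.py 476 -254 48 -3.072
python3 - <<'E'
from h import *
p=read_camera("scene")
cv2.imwrite("pics/s4.png",cv2.resize(p["img"][90:240,180:350],None,fx=4,fy=4,interpolation=cv2.INTER_CUBIC)[...,::-1])
E
```

```text
t 15.0 pos [ 473.4 -255.   101.1] rot [-1.574e+00 -2.000e-03 -3.080e+00] F [ 0.6 -0.4 -2.6] M [ 0.032 -0.002  0.003] op 11.5 j [-0.62  0.52  1.89  0.    0.74  0.89]
shift cm now-axes [-0.27  5.31 -0.06] target-axes [-0.26  5.31 -0.08] turn deg [ 0.18 -0.46  0.11]
```

View pics/s4.png

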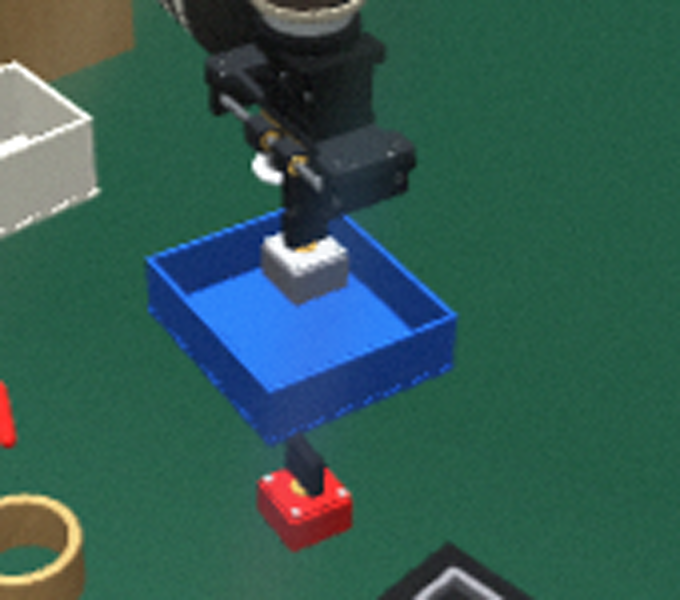

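The unit hangs upright over the middle of the bin. Lowering; floor contact is expected near TCP z = 47.5.

Request:
{"name": "apply_moves", "arguments": {"increments": [[[-0.2,1.3,0],[0,0,0],0.5],[[0,1.3,0],[0,0,0],0.5],[[0,1.2,0],[0,0,0],0.5],[[0,0.8,0],[0,0,0],0.5],[[0,0.3,0],[0,0,0],0.5]]}}

```text
t: 15.68
eef_pos: [476.1, -254.9, 49.7]
tcp_rot: [-1.573, -0.0, -3.08]
ft_force: [-0.5, 0.2, -2.3]
opening: 0.125
```

Request:
{"name": "apply_moves", "arguments": {"increments": [[[0,0,0],[0,0,0],0.5],[[0,0.1,0],[0,0,0],0.5],[[0,0.1,0],[0,0,0],0.5],[[0,0,0],[0,0,0],0.5],[[0,0,0],[0,0,0],0.5]]}}

```text
t: 16.3
eef_pos: [476.4, -255.2, 48.3]
tcp_rot: [-1.572, 0.001, -3.08]
ft_force: [-0.0, -0.7, -2.4]
opening: 0.124
```

```bash
python3 go.py 476 -254 47 -3.072
```

```text
t 16.3 pos [ 476.4 -255.2   48.3] rot [-1.572e+00  1.000e-03 -3.080e+00] F [-0.  -0.7 -2.4] M [ 0.031  0.014 -0.01 ] op 11.8 j [-0.61  0.6   1.92  0.    0.62  0.89]
shift cm now-axes [ 0.03  0.13 -0.13] target-axes [ 0.03  0.13 -0.13] turn deg [ 0.06 -0.46 -0.04]
```

Request:
{"name": "apply_moves", "arguments": {"increments": [[[0,0.1,0],[0,0,0],0.5],[[0,0.05,0],[0,0,0],0.5],[[0,0.05,0],[0,0,0],0.5],[[0,0,0],[0,0,0],0.5],[[0,0,0],[0,0,0],0.5]]}}

```text
t: 16.92
eef_pos: [476.5, -255.3, 46.9]
tcp_rot: [-1.571, 0.001, -3.08]
ft_force: [-0.2, -1.1, -1.9]
opening: 0.126
```

Request:
{"name": "apply_moves", "arguments": {"increments": [[[0,0.05,0],[0,0,0],0.5],[[0,0.05,0],[0,0,0],0.5],[[0,0.05,0],[0,0,0],0.5],[[0,0,0],[0,0,0],0.5],[[0,0,0],[0,0,0],0.5]]}}

```text
t: 17.55
eef_pos: [476.5, -255.4, 46.9]
tcp_rot: [-1.571, 0.002, -3.08]
ft_force: [0.5, 0.1, -0.6]
opening: 0.123
```

The descent has stopped at 46.9 and the weight has come off the wrist, so the unit is on the floor. Release slowly and rise.

Request:
{"name": "apply_moves", "arguments": {"increments": [[[0,0,0],[0,0,0],1.6],[[0,0,0],[0,0,0],3],[[0,0,0],[0,0,0],4],[[0,0,0],[0,0,0],4],[[0,-1,0],[0,0,0],4]]}}

```text
t: 18.18
eef_pos: [476.6, -255.4, 56.7]
tcp_rot: [-1.571, 0.002, -3.08]
ft_force: [0.8, -0.3, 0.8]
opening: 0.419
```

Request:
{"name": "apply_moves", "arguments": {"increments": [[[0,-2,0],[0,0,0],4],[[0,-4,0],[0,0,0],4],[[0,-5,0],[0,0,0],4],[[0,-4,0],[0,0,0],4],[[0,0,0],[0,0,0],4]]}}

```text
t: 18.8
eef_pos: [476.4, -255.4, 214.9]
tcp_rot: [-1.57, 0.003, -3.08]
ft_force: [-0.3, -0.0, -0.1]
opening: 0.418
```

```bash
python3 go.py
python3 - <<'E'
from h import *
p=read_camera("scene")
cv2.imwrite("pics/s5.png",cv2.resize(p["img"][110:330,170:400],None,fx=3.2,fy=2.7*1.0,interpolation=cv2.INTER_CUBIC)[...,::-1])
for r in nets.mark_of(p,"unit_a"): print(round(r["confidence"],2),toworld(p,r["point"]).round(1))
E
```

```text
t 18.8 pos [ 476.4 -255.4  214.9] rot [-1.57e+00  3.00e-03 -3.08e+00] F [-0.3 -0.  -0.1] M [ 0.026  0.014 -0.053] op 39.8 j [-0.62  0.37  1.77  0.    1.    0.89]
0.96 [589.1 180.4   9.1]
0.95 [571.2 -77.2   3.1]
0.94 [617.6  91.6   3.3]
0.92 [505.9 154.8   6.8]
0.89 [ 479.  -255.7    8.6]
0.76 [586.5 328.    0.9]
```

View pics/s5.png

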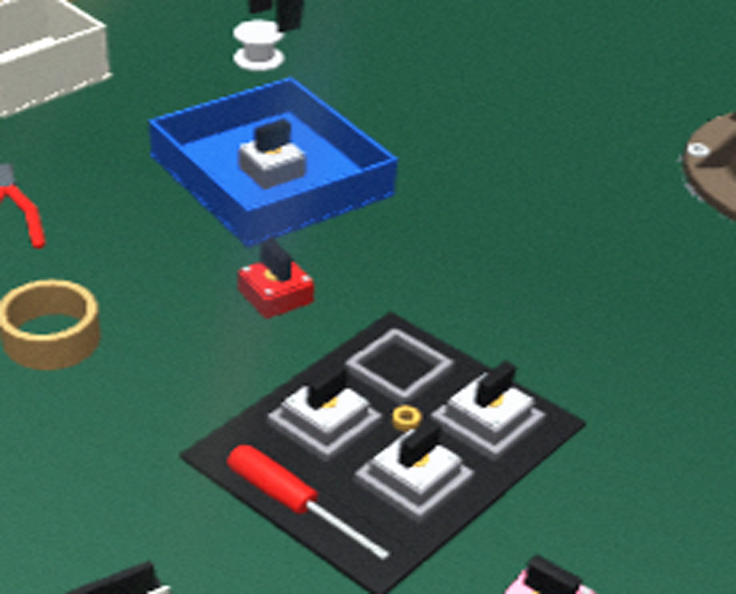

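The unit stands upright in the bin at (272,155). The other three are in their pockets and nothing else has moved. Handing in.

```bash
python3 -c "
from h import *
print(env.job_done())"
```

```text
the job is handed in; nothing more can be done
None
```

The loose unit is standing upright in the blue reject bin, and the job was handed in at about 19 s. No verdict is reported.

**Finding it:** I rocked the unit in the (-46,-46) pocket about 0.15 rad each way, and the knob resisted with only -0.01 and +0.04 N m. As a contrast I rocked the (-46,+46) unit 0.12 rad anticlockwise, and it resisted with 0.21 N m, so it is sound. I did not feel the other two knobs, because the task says only one is loose.

**Moving it:** I lifted the loose unit by its knob and lowered it, still held, until the weight came off the wrist. Then I released it and rose clear.

**Last checks:**
- The final picture shows the unit upright near the middle of the bin; the network puts it at (479, -256), about 3 mm from the bin's estimated centre.
- The three other units are in their pockets.
- The tape, screwdriver, ring and red look-alike look unmoved. The cup and cutters were not fully in that picture, but the arm went nowhere near them.
- The gripper is open and about 160 mm above the unit, with no force on the wrist.

**Disagreements:** The network's tray estimate from the top camera was far off once, at (344, 333), so I used the pose fitted from the four units instead.

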